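Clamp a guide bush in the guarded bore polisher

TASK

The steel guide bush lies part way out of the V-block of the small bench bore polisher. Push it in by its flange until the flange sits home against the stop at the end of the V-block; then reach down through the window in the top of the yellow guard and press the red clamp lever fully down, so that it locks and the clamp holds the bush, without touching the guard. Lift nothing, and leave the loose things around alone.

Things in the scene. Friction and masses are not known exactly. Their poses are not given: they have to be found in the camera images.
- polisher: bench bore polisher, bolted down: grey base 272 x 262 x 14 mm, V-block, blue motor. Origin on the bench top, x away from the robot, y left, z up; base x -100 to 172, y -151 to 111 mm. In this frame the V-block lies at y = 60, x -70 (front end, with a dark horseshoe stop 66 high and 65 wide) to 56, 44 high; the motor at y = 60, x 84 to 170, 97 high. Nothing stands higher than the guard
- bush: steel flanged guide bush, 0.85 kg (20 % more or less), 148 mm long, barrel 45 mm and flange 54 mm across, flange 15 mm thick. It lies level in the V-block along the polisher's x, axis 54 mm above the bench, flange toward the robot, 24 to 40 mm out, and slides in the ground, oiled V at 2 to 5 N
- bush_face (a point): centre of the outer, robot-side face of the bush's flange, on its axis, 54 mm above the bench. The face is an upright ring, 54 mm outside, with a 30 mm bore: push on the metal, or with fingers that span the bore. Home: this point is at x = -84 mm in the polisher's frame and the flange stops hard
- guard: fixed yellow sheet guard over clamp and inner V-block, clear panes in front and top; origin and axes are the polisher's. It fills x -38 to 84, y -144 to 104 mm; top face 130 mm above the bench, screw heads 3 mm more. Closed but for the window, a spindle slot and a front mouth for the bush (y 26 to 94); when home, the flange's outer face is 47 mm in front of it
- window (a point): centre of the window in the guard's flat top, at the top face's height (130 mm). The window is 78 mm along the polisher's x and 94 mm along its y; its black rubber edging stands 2.5 mm into it and 1 mm above the sheet
- lever (a joint): toggle clamp lever under the window: 0 at the start (up, open), 0.42 rad = down on its stop, locked past dead centre (0.40), where it stays by itself. Its axis lies along the polisher's x at y = -8 mm, z = 58 mm. Pressing the grip takes about 2 N at first and 5 to 6 N half-way as the clamp tightens, less again near the end
- lever_pad (a point): middle of the upper face of the lever's red grip (18 mm wide along the polisher's x, 78 mm long, pointing to its -y, its outer end raised 0.42 rad when up, level when down). From about 10 mm below the guard's top it goes 32 mm down and 19 mm toward the polisher's -y on its arc; pressing straight down works, the fingertip sliding along the grip
- clamp_pad: black rubber foot of the clamp, 15 mm across, on a sprung spindle at the end of the clamp arm; the lever brings it down on the bush's barrel, where it presses with about 8 N when locked
- paste_jar: paste jar with black lid, 55 mm across, 46 mm high, loose bystander; origin at the centre of its underside
- felt_wheel: felt polishing wheel on a mandrel, 43 mm across, 50 mm high, loose bystander; origin at the centre of its underside
- felt_bob: small white felt bob on a thin shank, 29 mm across, 52 mm high, loose bystander; origin at the centre of its underside
- hex_driver: hex driver with red handle, 23 x 170 x 24 mm, behind the vice, loose bystander; origin at the centre of its underside

How it is judged:
By the outcome, as a careful person would: the job done as asked, in the order asked, and still so for the second after the job is handed in, with the robot touching nothing.
It also fails if it takes over 51 s, if anything falls off the work surface, if the arm or the gripper's body presses on something with over 40 N, if the wrist force passes 120 N, or if a joint passes its speed limit or range.

ROBOT

A 7-joint arm with a two-finger parallel gripper is mounted at the origin on a cart in front of the work surface, level with it; the furniture and walls round the work are solid. World frame = base frame: x ahead of the robot, y to its left, z up, the work surface at z = 0. Lengths are in mm, angles in degrees, forces in N, time in s.
With the tool pointing down it reaches from about 400 to 850 mm from the base axis. Payload 4.4 kg.
Tool frame: the origin (TCP) lies midway between the tips of the shut fingers; the grasp point (between the pads) lies 19 mm behind it; z points along the fingers, y is the line along which they close (so a half turn about z gives the same grasp; the last joint's range is limited). The gripper opens to 94 mm and grips with 3 to 60 N. Pads are 16 mm wide; open, the fingers measure 119 mm over their backs; the gripper's body (75 mm by 177 mm) begins 78 mm behind the grasp point.
Start: joints at [60.459, 36.005, 2.206, 86.941, -1.547, 57.084, -1.146], TCP at [282.641, -585.348, 172.978] pointing down, gripper open.
Joint ranges: [-175.42, 175.42], [-21.48, 121.26], [-71.46, 75.88], [10.55, 141.38], [-63.04, 243.04], [13.31, 113.54], [-168.57, 168.57]. Speed limits (degrees/s): [147.25, 147.25, 180, 180, 180, 180, 180].

INTERFACE

Orientations are given as [roll, pitch, yaw] about the fixed x, y, z axes, in that order (R = Rz(yaw) Ry(pitch) Rx(roll)).
In Python, from workcell import manip, cams gives the robot as it stands. The module is installed in compiled form; this text tells all that it offers.
- The arm moves only by the shell command python3 -m crank 'ROWS' [FORCE]. ROWS is JSON, a list of rows, each an object with "delta_pos": the shift along the world's x, y, z in m, a list of three; "turn": the turn about the world's z in rad; "hand": the opening, from 0 (shut) to 1 (fully open). In form: [{"delta_pos": [x, y, z], "turn": turn, "hand": hand}, ...]. A call has 1 to 10 rows; each row is the pose to reach, as a shift and turn from the pose commanded when the call began; what a row does not reach only later rows make up. A row lasts 1/12 s, in which the tool goes at most 41.7 mm and 7.16 degrees, less where a joint would pass 70% of its speed; a pose out of reach is approached as far as the arm can. A call with a gripper value outside its range is refused whole. The fingers move at their own pace and stop on an object; FORCE is the grip in N (left out, the last holds). Time passes only in rows, so rows that repeat a pose let the fingers close. It gives the time, the measured TCP pose, the force, the opening and the grip force at its end, in the units of the state.
- manip.sense(): the state, without advancing time (a new reading comes with each control period).
- cams.capture(name): name is "scene" or "top"; returns a dict with "frame" (384x512x3 uint8, red, green, blue), "fovy" (degrees; the focal length in pixels is half the picture's height over the tangent of half this angle, whatever the lens; pixels are square), "cx", "cy" (the principal point, pixels), "k1" (the pictures are not rectified: a ray, as slopes to the right and down, at radius r is drawn at 1 + k1 r^2 times it, then the intrinsics apply), "rvec" (rotation vector, rad) and "tvec" (3), from world to camera coordinates, as OpenCV has them. Camera axes: x right, y down, z forward; pixel columns grow to the right and rows downward; lengths in mm; the calibration is good to about 2 mm. A picture is of the moment at which its call begins. There is no depth.
- manip.close_job(): hands the job in; it is judged then, once.
The state is a dict: "time": time; "q": joint angles; "joint_velocities": joint speeds; "tau": joint torques, N m; "eef_pos": TCP position; "ee_rot": TCP orientation; "contact_force": force on the tool from outside, world axes, zero at the start; "ft_torque": the same for the moment, N m; "gripper_width": finger opening in mm; "finger_force": force on a finger pad.
Only numpy, scipy, OpenCV 4.12 (cv2) and the standard library are available. Lean on these libraries where they do the work, as an engineer would, in place of code of your own. Each camera call takes 0.05 s, during which the arm holds its last target. There are 200 camera calls.

## Working session

There is one attempt and no reset: what is moved stays moved. The work goes in short steps, Python scripts to look and compute and a shell command to move; the robot and the scene stay as the last step left them, time stands still between calls to the robot, and variables do not carry over. Pictures are saved under pics/ and viewed, at most 10 in all, crops included, and the job is handed in when it is done.

```bash
mkdir -p pics; cat > h.py <<'E'
import numpy as np,cv2
from workcell import manip,cams
def cap(n,f=None):
    c=cams.capture(n)
    if f: cv2.imwrite('pics/'+f,c['frame'][:,:,::-1])
    return c
def foc(c): return c['frame'].shape[0]/2/np.tan(np.radians(c['fovy']/2))
def proj(c,P):
    R=cv2.Rodrigues(np.array(c['rvec'],float))[0]
    p=np.atleast_2d(P)@R.T+np.array(c['tvec'],float).ravel()
    s=p[:,:2]/p[:,2:]; s=s*(1+c['k1']*(s**2).sum(1,keepdims=True))
    return s*foc(c)+[c['cx'],c['cy']]
def plane(c,uv,z):
    R=cv2.Rodrigues(np.array(c['rvec'],float))[0]; t=np.array(c['tvec'],float).ravel()
    d=(np.atleast_2d(uv)-[c['cx'],c['cy']])/foc(c); s=d.copy()
    for _ in range(20): s=d/(1+c['k1']*(s**2).sum(1,keepdims=True))
    ray=np.c_[s,np.ones(len(s))]@R; o=-R.T@t
    return o+ray*((z-o[2])/ray[:,2:])
E
python3 - <<'E'
from h import *
for n in('scene','top'):
    c=cap(n,n+'0.png'); print(n,{k:c[k] for k in c if k!='frame'}, )
    R=cv2.Rodrigues(np.array(c['rvec'],float))[0]; print(-R.T@np.array(c['tvec']).ravel())
print(manip.sense())
E
```

```text
scene {'fovy': 49.00641787960879, 'cx': 255.0765112804812, 'cy': 183.52238839196755, 'k1': -0.15726335807833627, 'rvec': array([ 0.69901996, -2.2742657 ,  1.51444693]), 'tvec': array([ 481.381721  ,  218.96065099, 1028.43240361])}
[-81.28328419 986.75637101 597.53680119]
top {'fovy': 55.912206535000124, 'cx': 251.9209516975967, 'cy': 191.46075604837895, 'k1': -0.026053750697252655, 'rvec': array([ 2.16688829, -2.14608705,  0.11937916]), 'tvec': array([ 28.9688858 , 598.7279309 , 875.36803691])}
[490.67616671  26.95090908 940.26277154]
{'time': 0.1, 'q': array([60.45796733, 36.05257557,  2.20251366, 86.98855997, -1.5484205 ,
       57.08329081, -1.14707837]), 'joint_velocities': array([-1.25132798e-01, -9.95770645e-02,  1.55741022e-01, -1.66972726e-01,
        1.16361239e-02, -1.57233131e-02,  4.23697434e-05]), 'tau': array([ 3.94077622e-03, -5.50787795e+01,  1.14770237e+00, -1.87115532e+01,
       -5.21334505e-02,  1.91796018e-02,  5.22728033e-05]), 'eef_pos': array([ 282.37527802, -584.75576375,  172.16736011]), 'ee_rot': array([-1.79905216e+02, -4.71019512e-04,  2.57702361e+01]), 'contact_force': array([-0.29590056, -0.04998576, -0.23630589]), 'ft_torque': array([-0.02843405, -0.03650759,  0.01427824]), 'finger_force': 0.0, 'gripper_width': 94.11936786891494}
```

View pics/scene0.png

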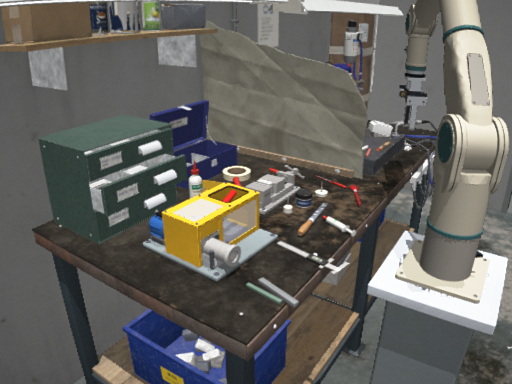

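View pics/top0.png

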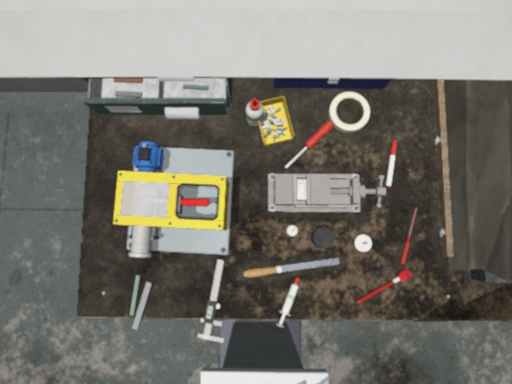

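The scene view shows the polisher at about (210,225), with the bush sticking out of the guard toward (228,258). In the top view the guard's top spans about (115,171)–(227,230), the red lever is at (195,202), the bush flange at (139,254), and the loose items are well to the right. Next I'll fit the pose from the yellow mask and the bush.

```bash
python3 - <<'E'
from h import *
c=cap('top'); im=c['frame']; hsv=cv2.cvtColor(im,cv2.COLOR_RGB2HSV)
m=cv2.inRange(hsv,(18,150,120),(35,255,255)); m[:, 240:]=0
m=cv2.morphologyEx(m,cv2.MORPH_OPEN,np.ones((2,2)))
cs,_=cv2.findContours(m,cv2.RETR_EXTERNAL,cv2.CHAIN_APPROX_NONE)
k=max(cs,key=cv2.contourArea)[:,0,:].astype(float)
P=plane(c,k,130)[:,:2].astype(np.float32); r=cv2.minAreaRect(P); print('guard rect',r); print(cv2.boxPoints(r))
m2=cv2.inRange(hsv,(0,150,100),(8,255,255)); m2[:,:160]=0;m2[:,240:]=0;m2[:170]=0;m2[240:]=0
ys,xs=np.nonzero(m2); uv=np.c_[xs,ys].astype(float); Q=plane(c,uv,115)[:,:2]; print('lever@115',cv2.minAreaRect(Q.astype(np.float32)),Q.mean(0))
x0,y0=95,130
cv2.imwrite('pics/c1.png',cv2.resize(im[y0:y0+150,x0:x0+160,::-1],None,fx=4.8,fy=4,interpolation=cv2.INTER_CUBIC)if 0 else cv2.resize(im[y0:y0+150,x0:x0+160,::-1],None,fx=4,fy=4,interpolation=cv2.INTER_CUBIC))
E
```

```text
guard rect ((564.6294555664062, 217.27267456054688), (252.09144592285156, 124.4906005859375), 87.6845703125)
[[497.34262   93.844635]
 [621.73157   88.815094]
 [631.91626  340.7007  ]
 [507.52734  345.73026 ]]
lever@115 ((564.5782470703125, 165.617431640625), (16.129032135009766, 62.28334426879883), 0.561450719833374) [564.06504074 166.36171487]
```

View pics/c1.png

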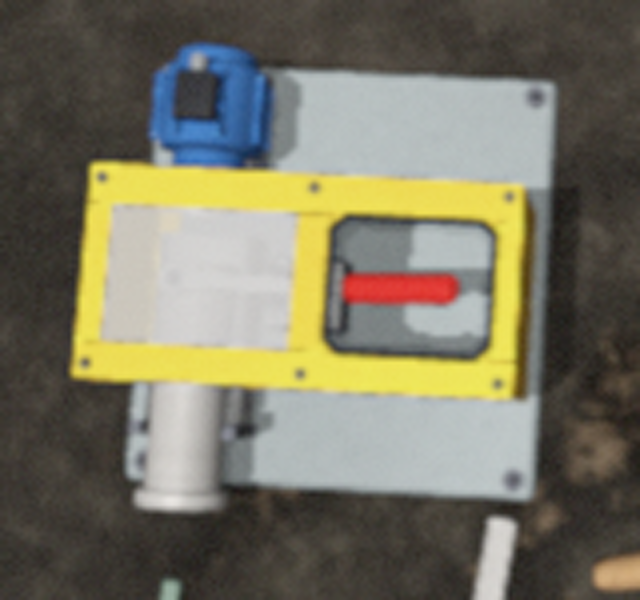

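The crop (4×, offset 95,130) shows guard top corners at (91,162), (525,186), (516,397), (72,378). Base corners are at (556,82), (532,499), (127,480). The window spans about (326–496, 215–357), the lever grip (340–460, 290), and the flange's outer edge is near (180,511).

```bash
python3 - <<'E'
from h import *
c=cap('top')
def pl(uv,z): return plane(c,np.array(uv)/4+[95,130]-.375,z)[:,:2]
G=pl([(91,162),(525,186),(516,397),(72,378)],130); B=pl([(556,82),(532,499),(127,480)],14)
mod=np.array([(84,104),(84,-144),(-38,-144),(-38,104),(172,-151),(-100,-151),(-100,111)],float)
for w,M in((np.vstack([G,B]),mod),(G,mod[:4]),(B,mod[4:])):
    a=M-M.mean(0);b=w-w.mean(0); th=np.arctan2((a[:,0]*b[:,1]-a[:,1]*b[:,0]).sum(),(a*b).sum())
    R=np.array([[np.cos(th),-np.sin(th)],[np.sin(th),np.cos(th)]]); o=w.mean(0)-R@M.mean(0)
    print('yaw',np.degrees(th),'o',o,'res',(w-(M@R.T+o)).round(1).tolist())
    if len(M)==7: R0,o0=R,o
W=pl([(326,217),(494,222),(492,357),(328,350),(410,287)],130); print('win',W,((W-o0)@R0))
print('lever ends pol', (pl([(342,287)],100)-o0)@R0,(pl([(460,290)],127)-o0)@R0)
F=pl([(180,511)],75);S=pl([(134,495),(227,495)],54); print('face',(F-o0)@R0,(S-o0)@R0,'bushface home world',o0+R0@[-84,60])
print('barrel', (pl([(158,420),(218,420)],54)-o0)@R0)
E
```

```text
yaw -2.111158494553472 o [544.66997405 240.39407772] res [[1.0, 0.8], [-1.6, -0.0], [1.2, -1.7], [-0.1, 0.5], [-1.5, 0.7], [1.0, 1.6], [0.1, -1.9]]
yaw -2.135711529062793 o [544.78948121 240.30272114] res [[0.9, 1.0], [-1.7, 0.1], [1.1, -1.6], [-0.3, 0.6]]
yaw -2.071417086530248 o [544.47864302 240.53667662] res [[-1.4, 0.5], [1.1, 1.5], [0.4, -2.0]]
win [[602.92400333 205.96832203]
 [600.91577135 110.537157  ]
 [524.69716318 110.05592274]
 [527.66068082 202.23156374]
 [563.56246153 157.11440306]] [[  59.48267602  -32.25640767]
 [  60.99133187 -127.6967776 ]
 [ -15.15781416 -130.98545144]
 [ -15.5919047   -38.76320468]
 [  21.9475481   -82.52717993]]
lever ends pol [[ 22.61479486 -37.81744135]] [[  21.81599273 -110.41369875]]
face [[-112.83939901   54.53259513]] [[-106.29909293   90.01580539]
 [-103.44929287   33.14545843]] bushface home world [462.9372898  303.44777172]
barrel [[-60.3650468   79.08345734]
 [-58.56215571  42.19205337]]
```

```bash
python3 - <<'E'
from h import *
t=cap('top'); s=cap('scene')
print('top foot',plane(t,[(437,80),(446,170),(450,255),(505,285),(470,285)],0).round(0).tolist())
print('scene foot',plane(s,[(365,178),(300,160),(240,148)],0).round(0).tolist())
for (u,v) in [(367,98),(300,62),(205,28),(360,170)]:
    # ray in scene at planes z
    print((u,v),[plane(s,[(u,v)],z)[0].round(0).tolist() for z in(0,100,200,300,400)])
E
python3 -c "
import cv2
a=cv2.imread('pics/scene0.png')[20:260,180:420];b=cv2.imread('pics/top0.png')[60:384,380:512]
a=cv2.resize(a,(540,540));b=cv2.resize(b,(220,540))
cv2.imwrite('pics/c2.png',cv2.hconcat([a,b]))"
```

```text
top foot [[914.0, -468.0, 0.0], [665.0, -478.0, 0.0], [443.0, -477.0, 0.0], [367.0, -616.0, 0.0], [367.0, -525.0, 0.0]]
scene foot [[396.0, -481.0, 0.0], [700.0, -518.0, 0.0], [1005.0, -506.0, 0.0]]
(367, 98) [[946.0, -2025.0, 0.0], [774.0, -1521.0, 100.0], [602.0, -1017.0, 200.0], [430.0, -513.0, 300.0], [258.0, -9.0, 400.0]]
(300, 62) [[2430.0, -3739.0, 0.0], [2010.0, -2948.0, 100.0], [1590.0, -2157.0, 200.0], [1169.0, -1366.0, 300.0], [749.0, -575.0, 400.0]]
(205, 28) [[10789.0, -11747.0, 0.0], [8970.0, -9616.0, 100.0], [7151.0, -7485.0, 200.0], [5332.0, -5354.0, 300.0], [3512.0, -3223.0, 400.0]]
(360, 170) [[443.0, -552.0, 0.0], [356.0, -295.0, 100.0], [268.0, -37.0, 200.0], [180.0, 220.0, 300.0], [92.0, 478.0, 400.0]]
```

View pics/c2.png

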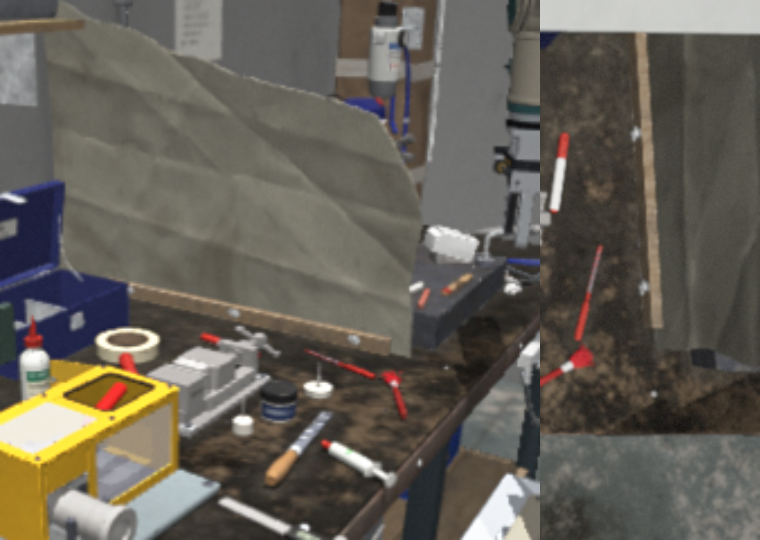

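The crop shows a tall solid sheet along y ≈ -490 starting at x ≈ 400. The tool starts beyond it, so I'll go around its robot-side end at x < 300 and slightly higher.

```bash
python3 -m crank '[{"delta_pos":[0,0.02,0.02],"turn":-0.08,"hand":0.32},{"delta_pos":[0,0.05,0.04],"turn":-0.16,"hand":0.32},{"delta_pos":[0,0.085,0.05],"turn":-0.24,"hand":0.32},{"delta_pos":[0,0.12,0.05],"turn":-0.32,"hand":0.32},{"delta_pos":[0,0.155,0.05],"turn":-0.4,"hand":0.32},{"delta_pos":[0.005,0.19,0.05],"turn":-0.487,"hand":0.32},{"delta_pos":[0.01,0.225,0.05],"turn":-0.487,"hand":0.32},{"delta_pos":[0.035,0.255,0.05],"turn":-0.487,"hand":0.32},{"delta_pos":[0.06,0.285,0.05],"turn":-0.487,"hand":0.32},{"delta_pos":[0.085,0.315,0.05],"turn":-0.487,"hand":0.32}]'
```

```text
time: 1.13
eef_pos: [368.3, -269.0, 223.5]
ee_rot: [180.0, -0.1, -2.2]
contact_force: [1.1, -0.6, -0.4]
gripper_width: 32.2
finger_force: 0.0
```

```bash
python3 -m crank '[{"delta_pos":[0.015,0.035,0],"turn":0,"hand":0.32},{"delta_pos":[0.03,0.07,0],"turn":0,"hand":0.32},{"delta_pos":[0.045,0.105,0],"turn":0,"hand":0.32},{"delta_pos":[0.06,0.14,0],"turn":0,"hand":0.32},{"delta_pos":[0.065,0.18,0],"turn":0,"hand":0.32},{"delta_pos":[0.065,0.22,0],"turn":0,"hand":0.32},{"delta_pos":[0.065,0.26,0],"turn":0,"hand":0.32},{"delta_pos":[0.065,0.3,0],"turn":0,"hand":0.32},{"delta_pos":[0.065,0.34,0],"turn":0,"hand":0.32},{"delta_pos":[0.06,0.38,0],"turn":0,"hand":0.32}]'
python3 -m crank '[{"delta_pos":[-0.005,0.04,0],"turn":0,"hand":0.32},{"delta_pos":[-0.01,0.08,0],"turn":0,"hand":0.32},{"delta_pos":[-0.02,0.12,0],"turn":0,"hand":0.32},{"delta_pos":[-0.03,0.155,0],"turn":0,"hand":0.32},{"delta_pos":[-0.038,0.19,-0.01],"turn":0,"hand":0.32},{"delta_pos":[-0.038,0.196,-0.04],"turn":0,"hand":0.32},{"delta_pos":[-0.038,0.196,-0.07],"turn":0,"hand":0.32},{"delta_pos":[-0.038,0.196,-0.1],"turn":0,"hand":0.32},{"delta_pos":[-0.038,0.196,-0.1],"turn":0,"hand":0.32}]'
python3 -c "
from h import *
a=cap('top')['frame'][150:300,80:230,::-1];b=cap('scene')['frame'][150:300,130:280,::-1]
cv2.imwrite('pics/c3.png',cv2.resize(cv2.hconcat([a,b]),(800,400),interpolation=cv2.INTER_CUBIC)); print(manip.sense()['eef_pos'],manip.sense()['q'])"
```

```text
time: 1.97
eef_pos: [428.1, 111.7, 223.3]
ee_rot: [-180.0, -0.1, -2.2]
contact_force: [1.1, -0.4, 0.8]
gripper_width: 30.2
finger_force: 0.0
time: 2.72
eef_pos: [386.3, 303.2, 118.7]
ee_rot: [179.6, 0.4, -2.1]
contact_force: [-0.6, -1.3, -0.4]
gripper_width: 30.3
finger_force: 0.0
[389.29752056 305.28698614 122.87074035] [ -36.131338     27.69293532   -7.41760065  114.16418373    5.51928794
   38.57660298 -139.16919775]
```

View pics/c3.png

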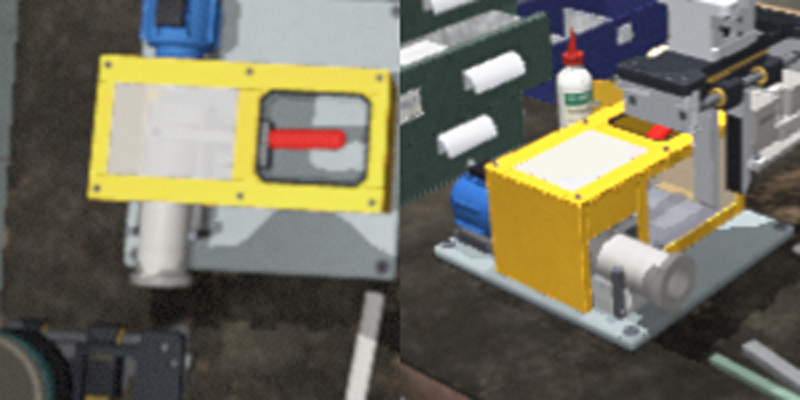

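The bush and window are clear and the gripper sits in front of the flange. I'll descend to z ≈ 43, then push along the polisher's x.

```bash
python3 -m crank '[{"delta_pos":[0,0,-0.03],"turn":0,"hand":0.32},{"delta_pos":[0,0,-0.055],"turn":0,"hand":0.32},{"delta_pos":[0,0,-0.07],"turn":0,"hand":0.32},{"delta_pos":[0,0,-0.08],"turn":0,"hand":0.32},{"delta_pos":[0,0,-0.08],"turn":0,"hand":0.32},{"delta_pos":[0.005,0,-0.08],"turn":0,"hand":0.32},{"delta_pos":[0.01,0,-0.08],"turn":0,"hand":0.32},{"delta_pos":[0.015,-0.0005,-0.08],"turn":0,"hand":0.32},{"delta_pos":[0.02,-0.0005,-0.08],"turn":0,"hand":0.32},{"delta_pos":[0.02,-0.0005,-0.08],"turn":0,"hand":0.32}]'
python3 -m crank '[{"delta_pos":[0.004,0,0],"turn":0,"hand":0.32},{"delta_pos":[0.008,0,0],"turn":0,"hand":0.32},{"delta_pos":[0.012,0,0],"turn":0,"hand":0.32},{"delta_pos":[0.016,-0.0005,0],"turn":0,"hand":0.32},{"delta_pos":[0.02,-0.0005,0],"turn":0,"hand":0.32},{"delta_pos":[0.024,-0.001,0],"turn":0,"hand":0.32},{"delta_pos":[0.028,-0.001,0],"turn":0,"hand":0.32},{"delta_pos":[0.032,-0.001,0],"turn":0,"hand":0.32},{"delta_pos":[0.032,-0.001,0],"turn":0,"hand":0.32}]'
```

```text
time: 3.65
eef_pos: [411.9, 305.3, 43.8]
ee_rot: [-179.9, -0.1, -2.2]
contact_force: [-0.4, 0.2, -0.2]
gripper_width: 30.0
finger_force: 0.0
time: 4.4
eef_pos: [442.8, 304.8, 43.2]
ee_rot: [-179.9, -0.1, -2.2]
contact_force: [-1.1, 2.5, 3.1]
gripper_width: 30.3
finger_force: 1.6
```

```bash
python3 -m crank '[{"delta_pos":[0.003,0,0],"turn":0,"hand":0.32},{"delta_pos":[0.006,0,0],"turn":0,"hand":0.32},{"delta_pos":[0.009,0,0],"turn":0,"hand":0.32},{"delta_pos":[0.009,0,0],"turn":0,"hand":0.32}]'
python3 -c "
from h import *
a=cap('top')['frame'][150:300,80:230,::-1];b=cap('scene')['frame'][150:300,130:280,::-1]
cv2.imwrite('pics/c4.png',cv2.resize(cv2.hconcat([a,b]),(800,400),interpolation=cv2.INTER_CUBIC)); s=manip.sense();print(s['eef_pos'],s['contact_force'],s['ft_torque'])"
```

```text
time: 4.73
eef_pos: [451.9, 303.9, 42.9]
ee_rot: [-180.0, -0.1, -2.2]
contact_force: [-0.7, 1.4, 1.5]
gripper_width: 29.8
finger_force: 1.0
[451.66672553 303.95014885  42.95278689] [0.27912997 1.42083103 2.13838503] [ 0.42363599 -0.01370739  0.0179577 ]
```

View pics/c4.png

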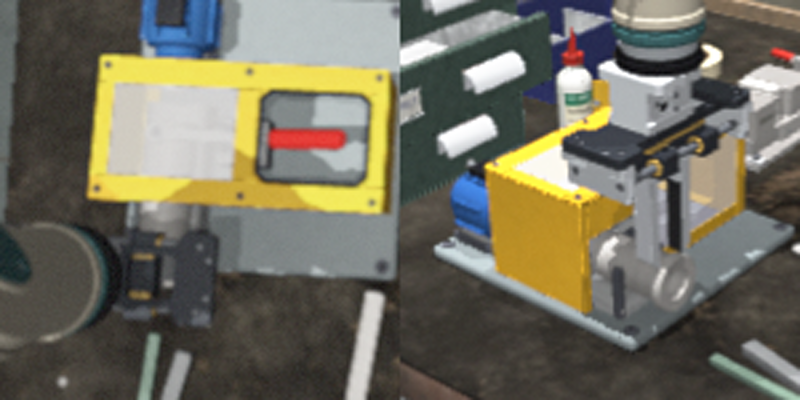

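```bash
python3 - <<'E'
from h import *
s=cap('scene');t=cap('top')
f=lambda c,P,o:((proj(c,P)-[130 if o else 80,150])*2.667+[400*o,0]).round(0).tolist()
P=np.array([(389,305,123),(452,304,43),(452,332,43),(452,277,43),(434,303,54),(463,303,54)],float)
print('scene',f(s,P,1));print('top',f(t,P,0))
im=s['frame'][190:280,190:270,::-1]; im2=t['frame'][200:290,100:180,::-1]
cv2.imwrite('pics/c5.png',cv2.resize(cv2.hconcat([im,im2]),(800,450),interpolation=cv2.INTER_CUBIC))
E
```

```text
scene [[720.0, 228.0], [664.0, 285.0], [645.0, 299.0], [682.0, 272.0], [680.0, 280.0], [655.0, 270.0]]
top [[132.0, 344.0], [165.0, 264.0], [135.0, 264.0], [194.0, 265.0], [162.0, 285.0], [163.0, 253.0]]
```

View pics/c5.png

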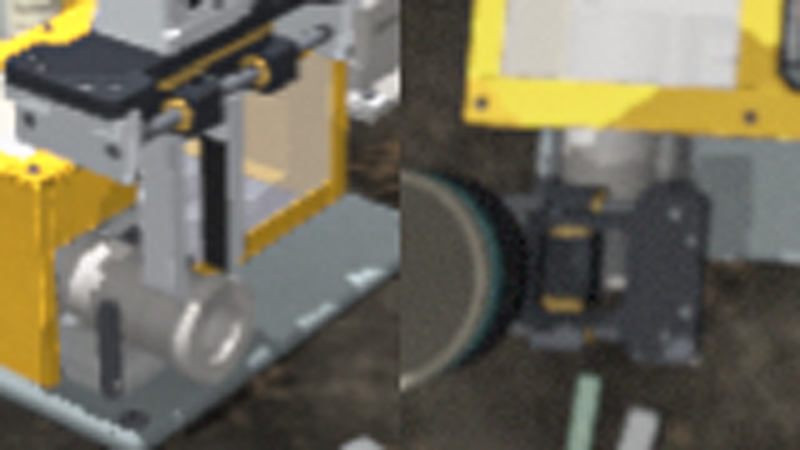

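The scene view shows the flange still out at px (233,256), and the near finger ends behind it, on top of the barrel. The fingers rode over the flange: the tips appear about 30 mm higher than the reported TCP. I'll lift straight up, move back to a clear spot and measure the tips against the cameras.

```bash
python3 -m crank '[{"delta_pos":[0,0,0.02],"turn":0,"hand":0.32},{"delta_pos":[0,0,0.05],"turn":0,"hand":0.32},{"delta_pos":[-0.02,0,0.07],"turn":0,"hand":0.32},{"delta_pos":[-0.05,0,0.07],"turn":0,"hand":0.32},{"delta_pos":[-0.065,0,0.07],"turn":0,"hand":0.32},{"delta_pos":[-0.065,0,0.07],"turn":0,"hand":0.32},{"delta_pos":[-0.065,0,0.07],"turn":0,"hand":0.32}]'
python3 - <<'E'
from h import *
s=cap('scene');t=cap('top');e=manip.sense()['eef_pos'];print(e)
k=4
a=s['frame'][150:290,190:290,::-1];b=t['frame'][190:330,60:160,::-1]
a=cv2.resize(a,None,fx=k,fy=k,interpolation=cv2.INTER_CUBIC);b=cv2.resize(b,None,fx=k,fy=k,interpolation=cv2.INTER_CUBIC)
for dz in(0,30):
  for dy in(0,21,-21):
    p=(proj(s,e+[0,dy,dz])[0]-[190,150]+.5)*k; print(dz,dy,p.round())
    cv2.circle(a,tuple(p.astype(int).tolist()),4,(0,255,0) if dz==0 else (255,0,255),1)
cv2.imwrite('pics/c6.png',cv2.hconcat([a,b]))
E
```

```text
time: 5.52
eef_pos: [385.6, 303.5, 113.1]
ee_rot: [179.9, -0.0, -2.1]
contact_force: [0.5, 0.5, -0.1]
gripper_width: 30.1
finger_force: 0.0
[387.01200051 303.71925615 112.84225727]
0 0 [247. 360.]
0 21 [225. 375.]
0 -21 [267. 344.]
30 0 [247. 313.]
30 21 [225. 328.]
30 -21 [268. 298.]
```

View pics/c6.png

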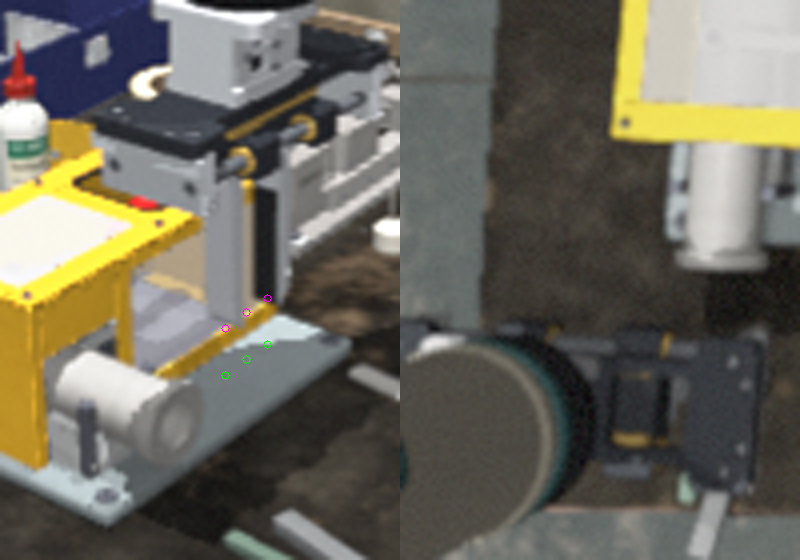

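The fingertips in the scene view sit at the magenta marks (225,328)/(268,298), so they are about 30 mm above the reported TCP; lateral agreement is good. I'll check the horizontal offset from the top view, then redo the push with the reported z about 30 mm lower.

```bash
python3 - <<'E'
from h import *
t=cap('top');print(manip.sense()['eef_pos'])
for z in(240,260,280): print(z,plane(t,[(151,275),(151,312)],z).round(1).tolist())
s=cap('scene')
# tip corners seen in scene: near finger lower corners, c6 px
for z in(138,143,148): print(z,plane(s,np.array([(208,318),(240,322),(288,300)])/4+[189.5,149.5],z).round(1).tolist())
E
python3 -m crank '[{"delta_pos":[0,0,-0.03],"turn":0,"hand":0.32},{"delta_pos":[0,0,-0.06],"turn":0,"hand":0.32},{"delta_pos":[0,0,-0.085],"turn":0,"hand":0.32},{"delta_pos":[0,0,-0.1],"turn":0,"hand":0.32},{"delta_pos":[0,0,-0.1],"turn":0,"hand":0.32},{"delta_pos":[0.006,0,-0.1],"turn":0,"hand":0.32},{"delta_pos":[0.012,0,-0.1],"turn":0,"hand":0.32},{"delta_pos":[0.018,-0.0005,-0.1],"turn":0,"hand":0.32},{"delta_pos":[0.024,-0.001,-0.1],"turn":0,"hand":0.32},{"delta_pos":[0.03,-0.001,-0.1],"turn":0,"hand":0.32}]'
```

```text
[387.05559511 303.77018529 112.74043831]
240 [[411.8, 223.9, 240.0], [343.2, 221.2, 240.0]]
260 [[414.1, 218.2, 260.0], [347.4, 215.6, 260.0]]
280 [[416.3, 212.6, 280.0], [351.6, 210.1, 280.0]]
138 [[406.7, 313.6, 138.0], [389.3, 307.2, 138.0], [381.3, 270.4, 138.0]]
143 [[401.4, 321.0, 143.0], [384.1, 314.6, 143.0], [376.3, 278.2, 143.0]]
148 [[396.1, 328.3, 148.0], [379.0, 322.0, 148.0], [371.3, 286.0, 148.0]]
time: 6.55
eef_pos: [417.4, 303.3, 13.9]
ee_rot: [-179.9, -0.1, -2.2]
contact_force: [-0.5, -0.2, -0.3]
gripper_width: 30.1
finger_force: 0.0
```

```bash
python3 -m crank '[{"delta_pos":[0.004,0,0],"turn":0,"hand":0.32},{"delta_pos":[0.008,0,0],"turn":0,"hand":0.32},{"delta_pos":[0.012,0,0],"turn":0,"hand":0.32},{"delta_pos":[0.016,-0.0005,0],"turn":0,"hand":0.32},{"delta_pos":[0.02,-0.0005,0],"turn":0,"hand":0.32},{"delta_pos":[0.024,-0.001,0],"turn":0,"hand":0.32}]'
python3 -m crank '[{"delta_pos":[0.003,0,0],"turn":0,"hand":0.32},{"delta_pos":[0.006,0,0],"turn":0,"hand":0.32},{"delta_pos":[0.009,-0.0005,0],"turn":0,"hand":0.32},{"delta_pos":[0.012,-0.0005,0],"turn":0,"hand":0.32},{"delta_pos":[0.012,-0.0005,0],"turn":0,"hand":0.32}]'
```

```text
time: 7.05
eef_pos: [438.8, 302.3, 12.7]
ee_rot: [180.0, 0.1, -2.1]
contact_force: [-4.6, 1.6, -0.3]
gripper_width: 30.1
finger_force: 1.7
time: 7.47
eef_pos: [452.7, 301.7, 13.0]
ee_rot: [-180.0, -0.1, -2.2]
contact_force: [-1.1, 0.7, 0.1]
gripper_width: 29.8
finger_force: 0.6
```

```bash
python3 -m crank '[{"delta_pos":[0.002,0,0],"turn":0,"hand":0.32},{"delta_pos":[0.004,0,0],"turn":0,"hand":0.32},{"delta_pos":[0.004,0,0],"turn":0,"hand":0.32}]'
python3 -m crank '[{"delta_pos":[0.002,0,0],"turn":0,"hand":0.32},{"delta_pos":[0.002,0,0],"turn":0,"hand":0.32}]'
```

```text
time: 7.72
eef_pos: [454.9, 301.5, 12.9]
ee_rot: [180.0, 0.1, -2.1]
contact_force: [-4.1, 0.8, 0.8]
gripper_width: 30.3
finger_force: 2.2
time: 7.88
eef_pos: [455.2, 301.4, 12.7]
ee_rot: [179.9, 0.2, -2.1]
contact_force: [-6.8, 1.5, 1.7]
gripper_width: 30.1
finger_force: 3.7
```

```bash
python3 -m crank '[{"delta_pos":[0.003,0,0],"turn":0,"hand":0.32},{"delta_pos":[0.003,0,0],"turn":0,"hand":0.32},{"delta_pos":[0.003,0,0],"turn":0,"hand":0.32}]'
```

```text
time: 8.13
eef_pos: [455.4, 301.4, 12.6]
ee_rot: [179.8, 0.4, -2.1]
contact_force: [-11.2, 1.5, 5.4]
gripper_width: 30.0
finger_force: 6.0
```

The flange is hard on its stop at the expected home position (TCP x 455 against the predicted 455). Next I back off, go up and move over the window.

```bash
python3 -m crank '[{"delta_pos":[-0.02,0.001,0],"turn":0,"hand":0.32},{"delta_pos":[-0.045,0.001,0],"turn":0,"hand":0.32},{"delta_pos":[-0.055,0.001,0.01],"turn":0,"hand":0.32},{"delta_pos":[-0.055,0.001,0.045],"turn":0,"hand":0.3},{"delta_pos":[-0.055,0,0.08],"turn":0,"hand":0.2},{"delta_pos":[-0.055,0,0.115],"turn":0,"hand":0.1},{"delta_pos":[-0.055,0,0.14],"turn":0,"hand":0},{"delta_pos":[-0.035,-0.025,0.15],"turn":0,"hand":0},{"delta_pos":[-0.01,-0.05,0.15],"turn":0,"hand":0},{"delta_pos":[0.015,-0.075,0.15],"turn":0,"hand":0}]' 3
python3 -m crank '[{"delta_pos":[0.03,-0.025,0],"turn":0,"hand":0},{"delta_pos":[0.06,-0.05,0],"turn":0,"hand":0},{"delta_pos":[0.085,-0.072,0],"turn":0,"hand":0},{"delta_pos":[0.088,-0.075,0],"turn":0,"hand":0},{"delta_pos":[0.088,-0.075,0],"turn":0,"hand":0},{"delta_pos":[0.088,-0.075,0],"turn":0,"hand":0}]'
python3 - <<'E'
from h import *
s=cap('scene');t=cap('top');e=manip.sense()['eef_pos'];print(e)
k=4
a=s['frame'][130:270,170:270,::-1];b=t['frame'][150:290,100:200,::-1]
a=cv2.resize(a,None,fx=k,fy=k,interpolation=cv2.INTER_CUBIC);b=cv2.resize(b,None,fx=k,fy=k,interpolation=cv2.INTER_CUBIC)
for P,col in((e+[0,0,32],(255,0,255)),((463,303.4,54),(0,255,0)),((563.4,151.6,130),(255,255,0))):
    p=(proj(s,P)[0]-[170,130]+.5)*k; cv2.circle(a,tuple(p.astype(int).tolist()),4,col,1)
    p=(proj(t,P)[0]-[100,150]+.5)*k; cv2.circle(b,tuple(p.astype(int).tolist()),4,col,1)
cv2.imwrite('pics/c7.png',cv2.hconcat([a,b]))
E
```

```text
time: 8.97
eef_pos: [478.7, 226.2, 165.9]
ee_rot: [-179.9, -0.3, -2.0]
contact_force: [0.9, -0.0, 0.6]
gripper_width: 0.1
finger_force: 0.0
time: 9.47
eef_pos: [563.9, 151.7, 163.6]
ee_rot: [-180.0, -0.1, -2.2]
contact_force: [-0.6, 0.6, 0.0]
gripper_width: 0.3
finger_force: 0.0
[562.85816856 153.24481619 163.51747476]
```

View pics/c7.png

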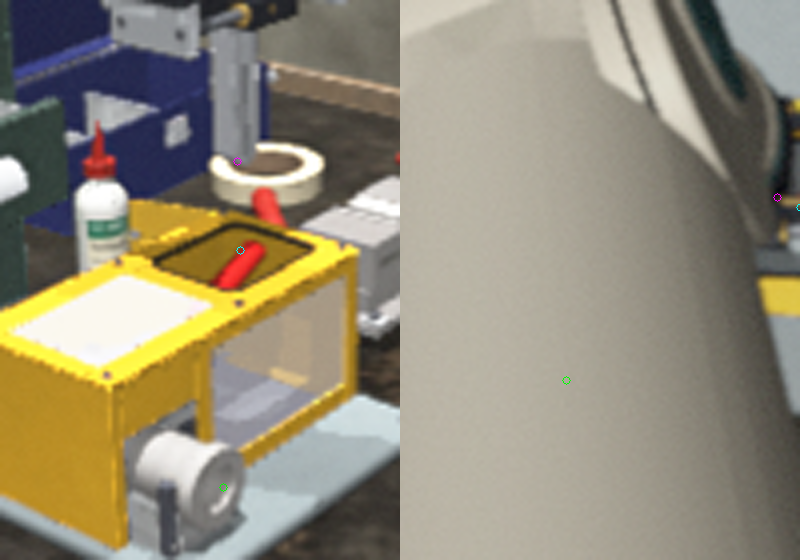

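The flange is at home (green dot in its bore, about (223,487)), the shut fingertips are above the window and aligned, and the tip mark matches. Now I'll descend onto the grip.

```bash
python3 -m crank '[{"delta_pos":[0,0,-0.03],"turn":0,"hand":0},{"delta_pos":[0,0,-0.05],"turn":0,"hand":0},{"delta_pos":[0,0,-0.06],"turn":0,"hand":0},{"delta_pos":[0,0,-0.066],"turn":0,"hand":0},{"delta_pos":[0,0,-0.07],"turn":0,"hand":0},{"delta_pos":[0,0,-0.074],"turn":0,"hand":0},{"delta_pos":[0,0,-0.078],"turn":0,"hand":0},{"delta_pos":[0,0,-0.082],"turn":0,"hand":0}]'
python3 -m crank '[{"delta_pos":[0,0,-0.004],"turn":0,"hand":0},{"delta_pos":[0,0,-0.008],"turn":0,"hand":0},{"delta_pos":[0,0,-0.012],"turn":0,"hand":0},{"delta_pos":[0,0,-0.015],"turn":0,"hand":0},{"delta_pos":[0,0,-0.015],"turn":0,"hand":0}]'
```

```text
time: 10.23
eef_pos: [564.6, 151.7, 81.7]
ee_rot: [-180.0, -0.1, -2.1]
contact_force: [-0.6, -0.9, 2.8]
gripper_width: 0.9
finger_force: 1.5
time: 10.65
eef_pos: [564.2, 150.7, 65.8]
ee_rot: [180.0, -0.0, -2.2]
contact_force: [0.3, -0.3, 1.1]
gripper_width: 0.5
finger_force: 0.4
```

```bash
python3 -m crank '[{"delta_pos":[0,0,-0.003],"turn":0,"hand":0},{"delta_pos":[0,0,-0.006],"turn":0,"hand":0},{"delta_pos":[0,0,-0.006],"turn":0,"hand":0}]'
python3 -m crank '[{"delta_pos":[0,0,-0.003],"turn":0,"hand":0},{"delta_pos":[0,0,-0.006],"turn":0,"hand":0},{"delta_pos":[0,0,-0.006],"turn":0,"hand":0}]'
```

```text
time: 10.9
eef_pos: [563.8, 151.3, 59.6]
ee_rot: [180.0, -0.0, -2.2]
contact_force: [0.3, -0.9, 1.1]
gripper_width: 0.5
finger_force: 0.6
time: 11.15
eef_pos: [563.8, 151.6, 55.4]
ee_rot: [180.0, -0.0, -2.1]
contact_force: [-2.9, -3.6, 14.9]
gripper_width: 0.4
finger_force: 7.4
```

Stop reached (tip about 88, force 15 N). A little more press, then straight up and clear, and a check.

```bash
python3 -m crank '[{"delta_pos":[0,0,-0.003],"turn":0,"hand":0},{"delta_pos":[0,0,-0.003],"turn":0,"hand":0}]'
python3 -m crank '[{"delta_pos":[0,0,0.02],"turn":0,"hand":0},{"delta_pos":[0,0,0.05],"turn":0,"hand":0},{"delta_pos":[0,0,0.085],"turn":0,"hand":0},{"delta_pos":[0,0,0.12],"turn":0,"hand":0},{"delta_pos":[-0.03,-0.01,0.15],"turn":0,"hand":0},{"delta_pos":[-0.06,-0.04,0.16],"turn":0,"hand":0},{"delta_pos":[-0.07,-0.08,0.16],"turn":0,"hand":0},{"delta_pos":[-0.08,-0.12,0.16],"turn":0,"hand":0},{"delta_pos":[-0.08,-0.16,0.16],"turn":0,"hand":0},{"delta_pos":[-0.08,-0.16,0.16],"turn":0,"hand":0}]'
python3 - <<'E'
from h import *
s=cap('scene');t=cap('top');k=4
a=s['frame'][140:280,170:270,::-1];b=t['frame'][150:290,100:240,::-1]
cv2.imwrite('pics/c8.png',cv2.resize(cv2.hconcat([a,b]),(786,458),interpolation=cv2.INTER_CUBIC))
E
```

```text
time: 11.32
eef_pos: [564.0, 151.6, 55.0]
ee_rot: [180.0, -0.1, -2.1]
contact_force: [-7.3, -3.3, 35.1]
gripper_width: 0.7
finger_force: 17.6
time: 12.15
eef_pos: [482.3, -17.0, 210.7]
ee_rot: [179.8, 0.0, -2.8]
contact_force: [0.6, -0.2, -0.3]
gripper_width: 0.3
finger_force: 0.0
```

View pics/c8.png

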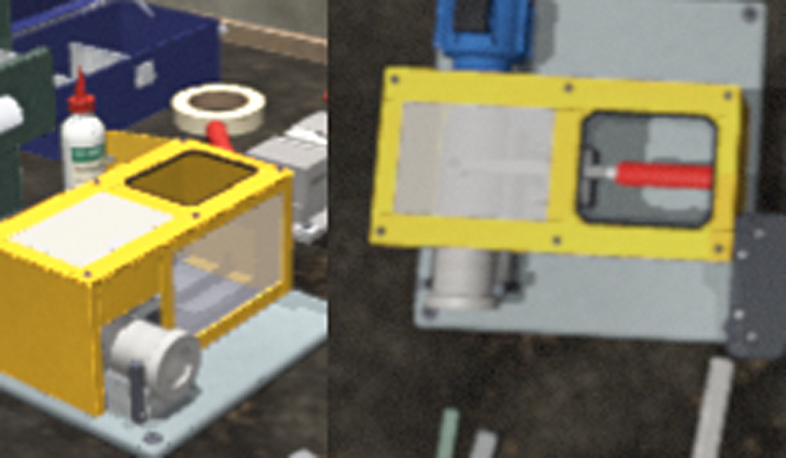

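The lever is down and stays there: its red grip now runs out under the window's far edge at (715,178). The flange sits against the horseshoe stop at about (462,300), and the robot is clear.

```bash
python3 -c "
from workcell import manip
print(manip.close_job())"
```

```text
the job is handed in; nothing more can be done
None
```

The bush is pushed home against its stop and the clamp lever pressed down, where it stayed, and the job is handed in at about 12 s; the first push slid over the flange onto the barrel (about 3 N) because the reported tool point read some 30 mm low, so I lifted off and pushed again.

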